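# Close up the slide carrying case

## Robot

A 6-joint arm with a two-finger parallel gripper is mounted at the origin on a cart in front of the work surface, level with it; the furniture and walls round the work are solid. World frame = base frame: x ahead of the robot, y to its left, z up, the work surface at z = 0. Lengths are in m, angles in rad, forces in N, time in s.
With the tool pointing down it reaches from about 0.425 to 0.95 m from the base axis. Payload 3.5 kg.
Tool frame: the origin (TCP) lies at the very end of the fingers, on their centre line; the grasp point (between the pads) lies 19 mm behind it; z points along the fingers, y is the direction in which the jaws open and shut (so a half turn about z gives the same grasp; the last joint's range is limited). The gripper opens to 85 mm and grips with 20 to 120 N. Pads are 22 mm wide; open, the fingers measure 114 mm over their backs; the gripper's body (76 mm by 85 mm) begins 54 mm behind the grasp point. The pads swing forward as they close: fully open they stand 13 mm farther back than shut.
Start: joints at [-1.26, 0.286, 1.577, -0, 1.279, -0.15], TCP at [0.3, -0.605, 0.231] pointing down, gripper open.
Joint ranges: [-2.77, 2.77], [-0.9, 2.22], [0.21, 2.48], [-1.53, 4.67], [0.24, 2.81], [-2.84, 2.84]. Speed limits (rad/s): [2.79, 2.79, 3.14, 3.14, 3.14, 3.14].

## Interface

Orientations are given as a unit quaternion [x, y, z, w].
In Python, from plant import get_state, read_camera, get_calibration, ticket, search_frame, cut_out, pinpoint gives the robot as it stands.
- The arm moves only by the tool move_arm, never from a script. Its argument "plan" is a list that holds one entry, the list of rows, each a list of 7 numbers: the turn, a rotation vector about the tool's x, y, z in degrees, then the shift along the tool's x, y, z in m, then the finger opening in m, from 0 to 0.0854. In form: [[[ax, ay, az, x, y, z, hand], ...]]. A call has exactly 5 rows; each row is the pose to reach, as a shift and turn from the pose measured when the call began, along the tool's axes at that moment; what a row does not reach only later rows make up. A row lasts 1/8 s, in which the tool goes at most 62.5 mm and 10.7 degrees, less where a joint would pass 70% of its speed; a pose out of reach is approached as far as the arm can. A call with a gripper value outside its range is refused whole. The fingers move at their own pace and stop on an object; "force" is the grip in N (left out, the last holds). Time passes only in rows, so rows that repeat a pose let the fingers close, or fill a call up. It gives the time, the measured TCP pose, the force and the opening at its end, in the units of the state.
- get_state(): the state, without advancing time (a new reading comes with each control period).
- read_camera(name): name is "side" or "top"; returns the picture (480x640x3 uint8, red, green, blue); there is no depth.
- get_calibration(name): a dict with "mtx" (3x3 intrinsics, pixels), "extrinsics" (4x4, takes a point from camera to world coordinates). Camera axes: x right, y up, looking along -z (the intrinsics and any distortion apply to the point x, -y, -z); pixel columns grow to the right and rows downward; lengths in m; the calibration is good to about 2 mm. A picture is of the moment at which its call begins. get_calibration takes no time and is no camera call.
- ticket.sign_off(): hands the job in, once; it reports no verdict.
Trained networks look in the newest picture that a camera, given by its name, has taken for a name from the list of things; names that differ only in an ending like _2 or _b are one class to them, and where a whole thing is asked for, a point or a joint stands for the part that bears it (a point fixed in the world has none). Each returns a list of dicts, best first, with "p" (0 to 1); they miss things now and then, are a little off and sometimes report something else, mostly with a low value. They report only what shows in the picture. A call takes as long as a camera call.
- search_frame(camera, query): "centre" ([column, row] in pixels, amid what is visible of it).
- cut_out(camera, query): "pixels" (480x640 bool, what is visible of it) and "centre" ([column, row] in pixels, amid what is visible of it).
- pinpoint(camera, query): "centre" ([column, row] in pixels: a listed point, or the origin of a listed thing).
The state is a dict: "time": time; "qpos": joint angles; "dq": joint speeds; "joint_efforts": joint torques, N m; "eef_pos": TCP position; "tcp_rot": TCP orientation; "contact_force": force on the tool from outside, world axes, zero at the start; "wrist_torque": the same for the moment, N m; "opening": opening from 0.0 (shut) to 1.0 (fully open).
Only numpy, scipy, OpenCV 4.12 (cv2) and the standard library are available. Lean on these libraries where they do the work, as an engineer would, in place of code of your own. Each camera call takes 0.05 s, during which the arm holds its last target.

## Task

Make the blue carrying case ready to go: first push the upright orange hold-down flap over until it lies flat on its place above the boxes, and only then swing the open blue lid over and press it fully shut. Push with the fingertips on the outer faces only: keep the fingers off the grey foam linings, leave what is in the case lying as it is, and leave the bottles and the cup round it where they stand. Finish with the hand clear.

Things in the scene. Friction and masses are not known exactly. Their poses are not given: they have to be found in the camera images.
- case: Blue open carrying case with black corners, fixed to the worktop, outside 160 (its x) x 180 (its y) x 76 mm high, walls 6 mm, inner floor 8 mm up. Origin: centre of its underside. Its +x side carries the lid hinge, its -x side the flap hinge; both hinge lines run along its y. It stands with its +x side roughly to the robot's right (yaw between -117 and -71 degrees).
- flap_hinge (a point): Middle of the flap's hinge line, in the case, 64 mm towards the case's -x from its centre and 50 mm above the worktop (26 mm below the rim). Axes are those of the case.
- flap_edge (a point): Middle of the flap's free edge, 95 mm from its hinge line. The flap is an orange plate 95 x 160 mm, 5 mm thick, its outer face 5 mm beyond the hinge line (at the top when flat), grey foam (78 x 140 mm, 4 mm thick, not to be touched) on its other (inner) side. The point turns with the flap.
- flap (a joint): Angle of the orange flap, rad: 0 = folded flat inside the case (its stop; outer face then 55 mm above the worktop), about 1.57 = upright, 1.75 = stop, leaning out a little to the case's -x. To fold it, its free edge goes from the case's -x side up and over to +x and down. At the start it stands at 1.45 to 1.7. A friction hinge keeps it where it is left; its free edge takes about 1 to 2 N. While upright it blocks the lid, which jams on it.
- lid_hinge (a point): Middle of the lid's hinge line, 84 mm towards the case's +x from its centre, 76 mm above the worktop (at rim height). Axes are those of the case.
- lid_edge (a point): Middle of the lid's free edge, 170 mm from its hinge line. The lid is a blue plate 170 x 184 mm, 8 mm thick, its outer face (grey panel, small white paper label) 8 to 9 mm beyond the hinge line (on top when shut, 84 mm above the worktop), grey foam (124 x 140 mm, 6 mm thick, not to be touched) on its inner side. The point turns with the lid.
- lid (a joint): Angle of the lid, rad: 0 = fully shut on the rim (its stop), 1.57 = standing upright, larger = leaning back away from the case, stop at 2.2. At the start 1.75 to 2.05, its free edge then about 230 to 245 mm above the worktop. To shut it, its free edge goes from the case's +x side up and over to -x and down. A friction hinge keeps it where it is left, shut too; its free edge takes up to about 4 N.
- slide_box: Small blue lidded box, 57 x 87 x 32 mm, loose inside the case, below the flap's place. Origin: centre of its underside.
- cuvette_box: Small white lidded box, 54 x 80 x 34 mm, loose inside the case, below the flap's place. Origin: centre of its underside.
- brown_bottle: Bystander: brown bottle with yellow cap, 44 mm across, 90 mm high, on the worktop about 70 mm (its middle) outside the case's flap side. Origin: centre of its underside.
- cup: Bystander: small translucent cup with a little red in it, 36 mm across, 34 mm high, on the worktop about 60 mm (its middle) outside the case's flap side. Origin: centre of its underside.
- small_bottle: Bystander: brown bottle with black cap, 40 mm across, 85 mm high, on the worktop about 80 mm (its middle) outside the case's lid-hinge side, partly below the leaning lid. Origin: centre of its underside.
- marker: White and black marker pen, 136 mm long, 13 mm thick, lying loose in the case beside the boxes, along the lid hinge. Origin: centre of its underside.

How it is judged:
On the way, in this order (a step that is already met when the one before it is completed fails the run):
1. the flap lies flat while the lid still stands open (value of joint flap below 0.12 rad and value of joint lid above 1 rad), for 0.2 s.
2. the lid is pressed shut over the folded flap (value of joint lid below 0.05 rad and value of joint flap below 0.12 rad), for 0.2 s.
At the end, for the whole second after the job is handed in: The flap lies flat (within 0.12 rad of its stop), the lid is shut (within 0.05 rad of its stop), both boxes and the pen lie in the case and the two bottles and the cup stand within 20 mm of where they were, upright (all of step 2 and distance of each of brown_bottle, cup, small_bottle, slide_box, cuvette_box, marker from where it was at the start of the episode below 0.02 m and angle between each of brown_bottle, cup, small_bottle, slide_box, cuvette_box's own z axis and vertical below 0.2 rad); the robot touches nothing.
It fails at once if a finger touches the foam lining of the flap (contact force between the fingers and flap_c1 above 1 N).
It fails at once if a finger touches the foam lining of the lid (contact force between the fingers and lid_c1 above 1 N).
It fails at once if a box or the pen in the case is lifted or shoved about (distance of any of slide_box, cuvette_box, marker from where it was at the start of the episode above 0.025 m).
It fails at once if a bottle or the cup is pushed away, lifted or knocked over (distance of any of brown_bottle, cup, small_bottle from where it was at the start of the episode above 0.025 m or angle between any of brown_bottle, cup, small_bottle's own z axis and vertical above 0.4 rad).
It also fails if it takes over 58 s, if anything falls off the work surface, if the arm or the gripper's body presses on something with over 40 N, if the wrist force passes 120 N, or if a joint passes its speed limit or range.

## Working session

There is one attempt and no reset: what is moved stays moved. The work goes in short steps, Python scripts to look and compute and a tool call to move; the robot and the scene stay as the last step left them, time stands still between calls to the robot, and variables do not carry over. Pictures are saved under pics/ and viewed, and the job is handed in when it is done.

Besides the shell and the picture viewer there is one more tool, called after "Emit:" as a command line: name --argument value ..., lists and objects as JSON in quotes. move_arm: Moves the arm, as the interface text tells. Its arguments: {"type":"object","properties":{"plan":{"type":"array","items":{"type":"array","items":{"type":"array","items":{"type":"number"}}}},"force":{"type":"number"}},"required":["plan"]}

```bash
ls; mkdir -p pics
python3 - <<'E'
from plant import *
import cv2,numpy as np
s=get_state(); print(s)
for n in ("side","top"):
    im=read_camera(n); cv2.imwrite(f"pics/{n}0.png",im[:,:,::-1])
    c=get_calibration(n); print(n,c)
    for q in ("flap_hinge","flap_edge","lid_hinge","lid_edge","case","brown_bottle","cup","small_bottle"):
        r=pinpoint(n,q); print(q,[(np.round(d["centre"],1).tolist(),round(float(d["p"]),2)) for d in r[:2]])
print(get_state()["time"])
E
```

```text
pics
{'time': 0.0, 'qpos': array([-1.25999822e+00,  2.87235450e-01,  1.57817213e+00,  4.90591838e-06,
        1.27860399e+00, -1.50018178e-01]), 'dq': array([ 0.00071832,  0.00129473, -0.00184012,  0.00037802,  0.00037601,
       -0.00059439]), 'joint_efforts': array([-1.91267980e-03, -4.05979836e+01, -2.92628664e+01, -2.24420723e-04,
        5.82844979e-03,  1.57789760e-06]), 'eef_pos': array([ 0.29997216, -0.60395039,  0.22990329]), 'tcp_rot': array([ 9.73572717e-01,  2.28374039e-01, -9.47830997e-05, -1.20574128e-03]), 'contact_force': array([ 0.37033731,  0.23634808, -0.17192951]), 'wrist_torque': array([0.01892365, 0.02811379, 0.01408041]), 'opening': 0.9962789689170916}
side {'mtx': array([[503.30210452,   0.        , 322.96044703],
       [  0.        , 503.30210452, 248.18616732],
       [  0.        ,   0.        ,   1.        ]]), 'extrinsics': array([[ 0.31509868,  0.45200133, -0.83451041, -0.24214197],
       [-0.94899823,  0.14011694, -0.28243512, -0.31863271],
       [-0.01073201,  0.88094383,  0.47309913,  0.4846776 ],
       [ 0.        ,  0.        ,  0.        ,  1. 
[... 363 characters left out ...]
1465,   0.        , 317.73725263],
       [  0.        , 525.10471465, 241.22528071],
       [  0.        ,   0.        ,   1.        ]]), 'extrinsics': array([[-0.00296166,  0.98654377, -0.16347054,  0.33174104],
       [-0.99949704, -0.0080818 , -0.0306653 , -0.0630839 ],
       [-0.03157379,  0.1632975 ,  0.98607151,  1.03715634],
       [ 0.        ,  0.        ,  0.        ,  1.        ]])}
flap_hinge [([294.9, 234.9], 0.91)]
flap_edge [([292.6, 225.9], 0.9)]
lid_hinge [([371.8, 243.6], 0.57)]
lid_edge [([429.5, 231.1], 0.9), ([258.7, 215.3], 0.47)]
case [([327.7, 240.9], 0.87), ([313.8, 262.2], 0.6)]
brown_bottle [([258.5, 219.0], 0.57)]
cup [([251.8, 256.3], 0.57)]
small_bottle []
0.9
```

View pics/side0.png

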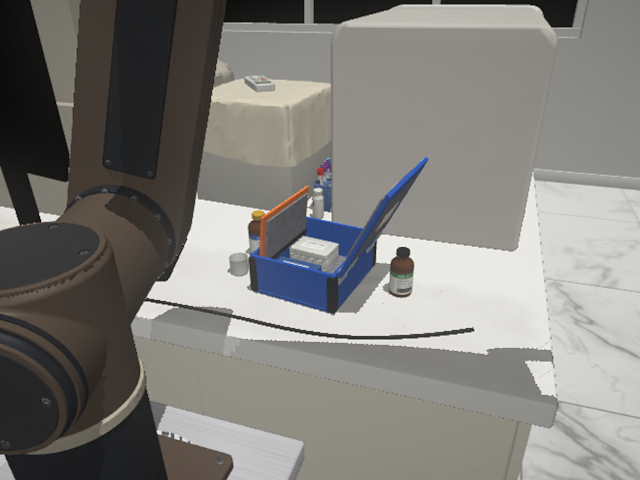

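View pics/top0.png

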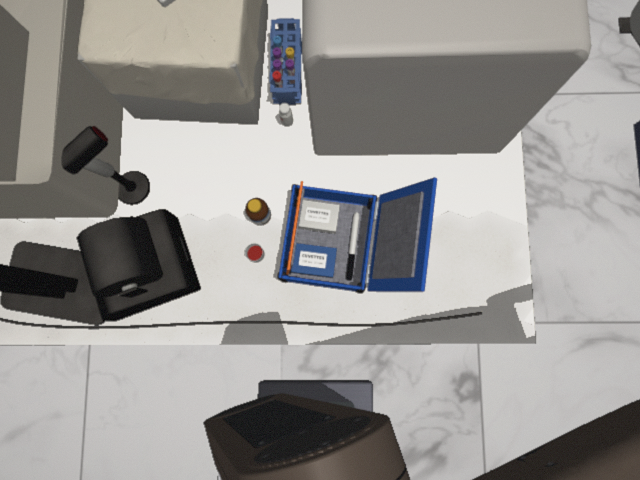

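```bash
cat > h.py <<'E'
import numpy as np
from plant import *
from scipy.optimize import least_squares
def proj(n,P):
    c=get_calibration(n); T=np.linalg.inv(c["extrinsics"]); p=T[:3,:3]@np.asarray(P,float)+T[:3,3]
    v=c["mtx"]@np.array([p[0],-p[1],-p[2]]); return v[:2]/v[2]
def ray(n,uv,z):
    c=get_calibration(n);E=c["extrinsics"]
    k=np.linalg.inv(c["mtx"])@np.array([uv[0],uv[1],1]); d=E[:3,:3]@np.array([k[0],-k[1],-k[2]])
    o=E[:3,3]; return o+d*(z-o[2])/d[2]
def case(p,l):
    x,y,yaw=p[:3]; c,s=np.cos(yaw),np.sin(yaw)
    return np.array([x+c*l[0]-s*l[1],y+s*l[0]+c*l[1],l[2]])
def pts(p):
    f,l=p[3],p[4]
    return {"flap_hinge":case(p,[-.064,0,.05]),"lid_hinge":case(p,[.084,0,.076]),"case":case(p,[0,0,0]),
    "flap_edge":case(p,[-.064+.095*np.cos(f),0,.05+.095*np.sin(f)]),
    "lid_edge":case(p,[.084-.17*np.cos(l),0,.076+.17*np.sin(l)])}
E
python3 - <<'E'
from h import *
import cv2
obs={("side","flap_hinge"):[286.9,247.3],("side","flap_edge"):[289.7,201.5],("side","lid_hinge"):[360.6,249.7],("side","lid_edge"):[410.4,171.8],("side","case"):[314.9,278.5],
("top","flap_hinge"):[294.9,234.9],("top","flap_edge"):[292.6,225.9],("top","lid_hinge"):[371.8,243.6],("top","lid_edge"):[429.5,231.1],("top","case"):[327.7,240.9]}
def f(p):
    P=pts(p); return np.concatenate([proj(n,P[q])-o for (n,q),o in obs.items()])
r=least_squares(f,[.5,-.1,-1.6,1.57,1.9],loss="soft_l1",f_scale=2)
print(r.x); print(np.round(f(r.x).reshape(-1,2),1).tolist())
for k,v in pts(r.x).items(): print(k,v.round(3))
p=r.x
for n in("side","top"):
    im=cv2.imread(f"pics/{n}0.png")
    def ln(a,b,c): cv2.line(im,*[tuple(int(v) for v in proj(n,q).round()) for q in(a,b)],c,1)
    for z in(0,.076):
        q=[case(p,[a*.08,b*.09,z]) for a,b in((1,1),(1,-1),(-1,-1),(-1,1))]
        for i in range(4): ln(q[i],q[(i+1)%4],(0,255,255))
    for sy in(-1,1):
        ln(case(p,[-.064,sy*.08,.05]),case(p,[-.064+.095*np.cos(p[3]),sy*.08,.05+.095*np.sin(p[3])]),(0,255,0))
        ln(case(p,[.084,sy*.092,.076]),case(p,[.084-.17*np.cos(p[4]),sy*.092,.076+.17*np.sin(p[4])]),(0,255,0))
    c=im[130:330,210:460]; cv2.imwrite(f"pics/{n}0f.png",cv2.resize(c,None,fx=3,fy=3,interpolation=cv2.INTER_CUBIC))
print("brown",ray("top",[258.5,206],.09),ray("side",[263.5,252.3],0)); print("cup",ray("top",[254.5,253.5],.034),ray("side",[237.8,269],0),"small",ray("side",[400.6,290.4],0))
E
```

```text
[ 0.50067498 -0.05253819 -1.6979133   1.46273653  2.0461987 ]
[[-2.8, -0.6], [-3.1, -1.5], [-1.4, 0.5], [-0.6, 0.1], [0.8, -0.9], [0.2, -0.4], [4.3, -0.3], [1.4, -2.3], [0.5, 0.3], [0.9, 1.7]]
flap_hinge [0.509 0.011 0.05 ]
lid_hinge [ 0.49  -0.136  0.076]
case [ 0.501 -0.053  0.   ]
flap_edge [0.507 0.001 0.144]
lid_edge [ 0.48  -0.213  0.227]
brown [0.55594974 0.07620477 0.09      ] [0.56080109 0.07940904 0.        ]
cup [0.47494382 0.09075541 0.034     ] [0.4857631  0.09874384 0.        ] small [ 0.50452375 -0.20883325  0.        ]
```

View pics/side0f.png

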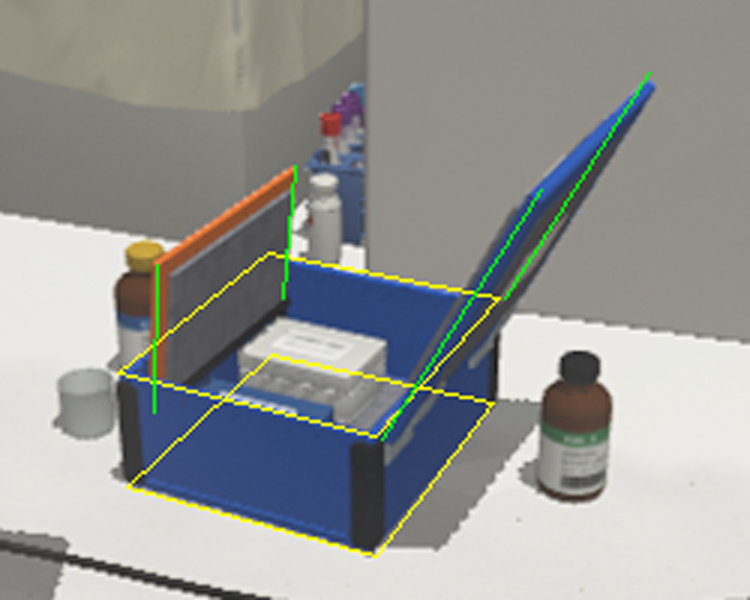

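View pics/top0f.png

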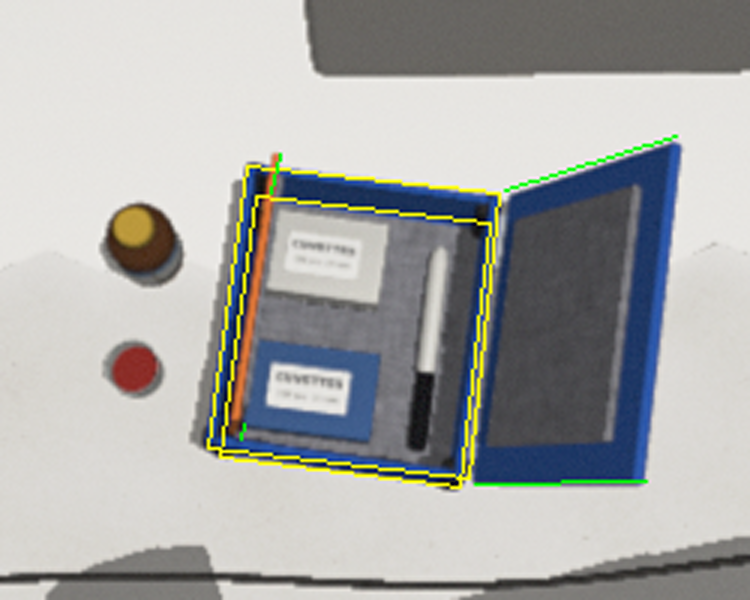

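Emit:
move_arm --plan '[[[0, 0, -8, 0.02, -0.02, -0.05, 0], [0, 0, -18, 0.055, -0.056, -0.09, 0], [0, 0, -28, 0.095, -0.098, -0.1, 0], [0, 0, -38, 0.135, -0.14, -0.1, 0], [0, 0, -48, 0.175, -0.18, -0.1, 0]]]'

```text
time: 1.52
eef_pos: [0.3772, -0.3638, 0.3319]
tcp_rot: [0.795, 0.607, 0.0, 0.001]
contact_force: [1.3, 0.4, 0.5]
opening: 0.001
```

```bash
cat >> h.py <<'E'
from scipy.spatial.transform import Rotation as R
PC=[0.5007,-0.0525,-1.698]
Rd=R.from_matrix(np.array([[-np.cos(PC[2]),-np.sin(PC[2]),0],[-np.sin(PC[2]),np.cos(PC[2]),0],[0,0,-1]]).T if 0 else np.column_stack([[-np.cos(PC[2]),-np.sin(PC[2]),0],[-np.sin(PC[2]),np.cos(PC[2]),0],[0,0,-1]]))
def go(*targets):
    s=get_state(); R0=R.from_quat(s["tcp_rot"])
    inv=lambda w:(lambda d:[np.cos(PC[2])*d[0]+np.sin(PC[2])*d[1],-np.sin(PC[2])*d[0]+np.cos(PC[2])*d[1],w[2]])(np.array(w[:2])-PC[:2])
    print("t",round(s["time"],2),"case-frame tcp",np.round(inv(s["eef_pos"]),4),"F",s["contact_force"].round(1))
    print("turn",(R0.inv()*Rd).as_rotvec(degrees=True).round(1))
    for t in targets: print(t,R0.inv().apply(case(PC,t)-s["eef_pos"]).round(4))
E
sed -i 's/Rd=.*/Rd=R.from_matrix(np.column_stack([[-np.cos(PC[2]),-np.sin(PC[2]),0],[-np.sin(PC[2]),np.cos(PC[2]),0],[0,0,-1]]))/' h.py
python3 -c "
from h import *
print(Rd.as_matrix(), np.linalg.det(Rd.as_matrix()))
go([-.11,0,.33],[-.11,0,.2])"
```

```text
[[ 0.12686091  0.99192052  0.        ]
 [ 0.99192052 -0.12686091  0.        ]
 [ 0.          0.         -1.        ]] 0.9999999999999996
t 1.52 case-frame tcp [ 0.3244 -0.083   0.3319] F [1.3 0.4 0.5]
turn [ 0.1  0.  -8. ]
[-0.11, 0, 0.33] [0.4418 0.0217 0.0017]
[-0.11, 0, 0.2] [0.4418 0.0216 0.1317]
```

Emit:
move_arm --plan '[[[0, 0, -8, 0.06, 0.003, 0, 0], [0, 0, -8, 0.12, 0.006, 0, 0], [0, 0, -8, 0.18, 0.009, 0, 0], [0, 0, -8, 0.24, 0.012, 0, 0], [0, 0, -8, 0.3, 0.015, 0, 0]]]'

```text
time: 2.15
eef_pos: [0.471, -0.0764, 0.3322]
tcp_rot: [0.751, 0.661, 0.0, 0.001]
contact_force: [0.5, 0.5, -0.2]
opening: 0.002
```

```bash
python3 -c "
from h import *
go([-.11,0,.33],[-.11,0,.2])"
```

```text
t 2.15 case-frame tcp [ 0.0275 -0.0264  0.3322] F [ 0.5  0.5 -0.2]
turn [ 0.1  0.1 -0. ]
[-0.11, 0, 0.33] [0.1375 0.0263 0.0021]
[-0.11, 0, 0.2] [0.1377 0.026  0.1321]
```

Emit:
move_arm --plan '[[[0, 0, 0, 0.055, 0.01, 0, 0], [0, 0, 0, 0.11, 0.02, 0, 0], [0, 0, 0, 0.138, 0.026, 0.04, 0], [0, 0, 0, 0.138, 0.026, 0.09, 0], [0, 0, 0, 0.138, 0.026, 0.13, 0]]]'

```text
time: 2.78
eef_pos: [0.5141, 0.0577, 0.2002]
tcp_rot: [0.75, 0.661, 0.0, 0.001]
contact_force: [-0.5, -0.6, -0.1]
opening: -0.001
```

```bash
python3 -c "
from h import *
import cv2
go([-.11,0,.12])
for n in('side','top'): 
  im=read_camera(n)[:,:,::-1]; cv2.imwrite(f'pics/{n}1.png',cv2.resize(im[100:340,200:500],None,fx=2.5,fy=2.5))
"
```

```text
t 2.77 case-frame tcp [-0.111  -0.0007  0.2002] F [-0.5 -0.6 -0.1]
turn [0.1 0.1 0.1]
[-0.11, 0, 0.12] [-0.0009  0.0005  0.0802]
```

View pics/side1.png

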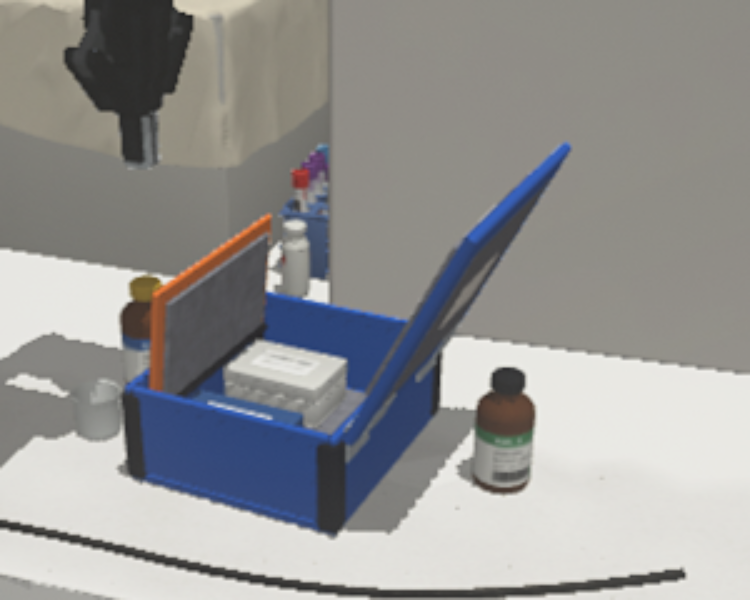

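View pics/top1.png

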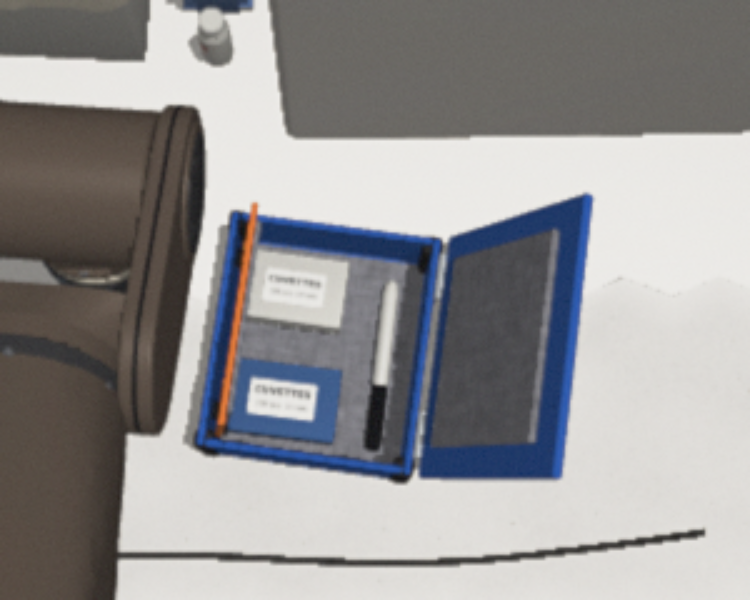

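Emit:
move_arm --plan '[[[0, 0, 0, 0, 0, 0.04, 0], [0, 0, 0, 0, 0, 0.078, 0], [0, 0, 0, -0.015, 0, 0.078, 0], [0, 0, 0, -0.03, 0, 0.078, 0], [0, 0, 0, -0.042, 0, 0.078, 0]]]'

```text
time: 3.5
eef_pos: [0.507, 0.0142, 0.1216]
tcp_rot: [0.751, 0.66, -0.002, -0.001]
contact_force: [0.4, 1.4, -0.7]
opening: 0.002
```

```bash
python3 -c "
from h import *
import cv2
go([-.0525,0,.1217],[-.0323,0,.1118],[-.0159,0,.0964],[-.005,0,.077],[0,0,.055])
for n in('side',): 
  im=read_camera(n)[:,:,::-1]; cv2.imwrite(f'pics/{n}2.png',cv2.resize(im[100:340,200:500],None,fx=2.5,fy=2.5))
"
```

```text
t 3.5 case-frame tcp [-0.067  -0.0022  0.1216] F [ 0.4  1.4 -0.7]
turn [-0.2  0.1 -0.1]
[-0.0525, 0, 0.1217] [-0.0145  0.0022 -0.0001]
[-0.0323, 0, 0.1118] [-0.0347  0.0023  0.0098]
[-0.0159, 0, 0.0964] [-0.0511  0.0024  0.0253]
[-0.005, 0, 0.077] [-0.0619  0.0024  0.0447]
[0, 0, 0.055] [-0.0669  0.0025  0.0667]
```

View pics/side2.png

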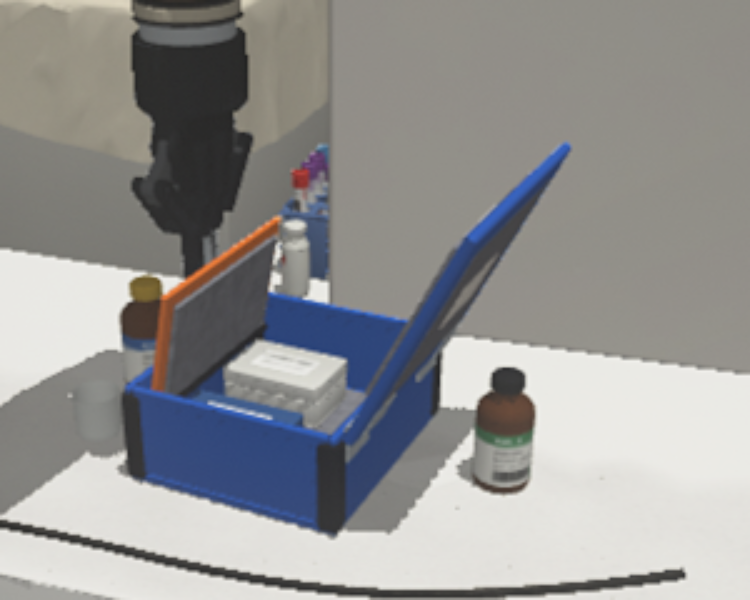

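Emit:
move_arm --plan '[[[0, 0, 0, -0.014, 0.002, 0.0, 0], [0, 0, 0, -0.025, 0.002, 0.004, 0], [0, 0, 0, -0.035, 0.002, 0.01, 0], [0, 0, 0, -0.044, 0.002, 0.017, 0], [0, 0, 0, -0.051, 0.002, 0.025, 0]]]'

```text
time: 4.18
eef_pos: [0.5019, -0.0382, 0.0957]
tcp_rot: [0.751, 0.66, -0.002, -0.001]
contact_force: [0.1, -0.6, 0.4]
opening: -0.002
```

```bash
python3 -c "
from h import *
go([-.005,0,.077],[0,0,.055])
"
```

```text
t 4.17 case-frame tcp [-0.0143 -0.0006  0.0957] F [ 0.1 -0.6  0.4]
turn [-0.2  0.1 -0.1]
[-0.005, 0, 0.077] [-0.0093  0.0007  0.0187]
[0, 0, 0.055] [-0.0142  0.0008  0.0407]
```

```bash
python3 -c "
from h import *
import cv2
for n in('side',): 
  im=read_camera(n)[:,:,::-1]; cv2.imwrite(f'pics/{n}3.png',cv2.resize(im[100:340,200:500],None,fx=2.5,fy=2.5))
"
```

```text
(no output)
```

View pics/side3.png

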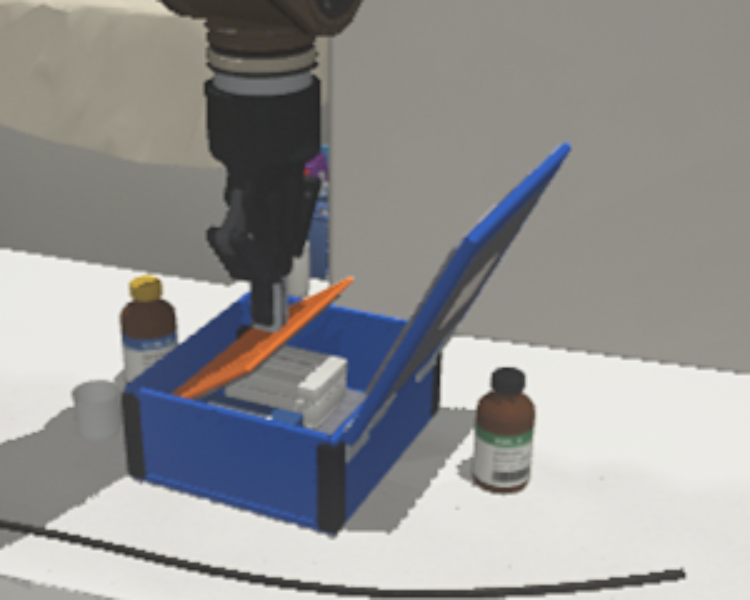

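Flap follows well (at about 0.6 rad). Continue down to flat, pressing a few mm over.

Emit:
move_arm --plan '[[[0, 0, 0, -0.006, 0, 0.01, 0], [0, 0, 0, -0.01, 0, 0.02, 0], [0, 0, 0, -0.013, 0, 0.03, 0], [0, 0, 0, -0.015, 0, 0.038, 0], [0, 0, 0, -0.015, 0, 0.042, 0]]]'

```text
time: 4.85
eef_pos: [0.4988, -0.0535, 0.0543]
tcp_rot: [0.751, 0.66, -0.004, -0.003]
contact_force: [-10.1, 1.8, 28.2]
opening: -0.002
```

```bash
python3 -c "
from h import *
go([0,0,.055])
"
```

```text
t 4.85 case-frame tcp [ 0.0012 -0.0017  0.0543] F [-10.1   1.8  28.2]
turn [-0.5  0.1 -0.1]
[0, 0, 0.055] [ 0.0012  0.0017 -0.0007]
```

Emit:
move_arm --plan '[[[0, 0, 0, 0, 0, 0, 0], [0, 0, 0, 0, 0, -0.05, 0], [0, 0, 0, 0, 0, -0.11, 0], [0, 0, 0, 0, 0, -0.17, 0], [0, 0, 0, 0, 0, -0.23, 0]]]'

```text
time: 5.48
eef_pos: [0.5006, -0.0531, 0.2856]
tcp_rot: [0.751, 0.66, -0.004, -0.003]
contact_force: [0.6, -0.8, 0.3]
opening: 0.001
```

```bash
python3 -c "
from h import *
import cv2
go([.205,0,.31],[.205,0,.2])
for n in('side',): 
  im=read_camera(n)[:,:,::-1]; cv2.imwrite(f'pics/{n}4.png',cv2.resize(im[100:340,200:500],None,fx=2.5,fy=2.5))
  for q in('flap_edge','lid_edge'): print([(d['centre'],d['p']) for d in pinpoint(n,q)[:2]], proj(n,pts(PC+[0,2.046])[q]))
"
```

```text
t 5.47 case-frame tcp [ 6.000e-04 -1.000e-04  2.856e-01] F [ 0.6 -0.8  0.3]
turn [-0.6  0.1 -0.1]
[0.205, 0, 0.31] [-2.045e-01  1.000e-04 -2.390e-02]
[0.205, 0, 0.2] [-0.2042  0.0012  0.0861]
[([266.4, 251.5], 0.73), ([328.9, 254.0], 0.72)] [330.95440047 257.22286152]
[([410.4, 174.2], 0.79), ([330.3, 256.7], 0.63)] [409.74626875 171.84316098]
```

View pics/side4.png

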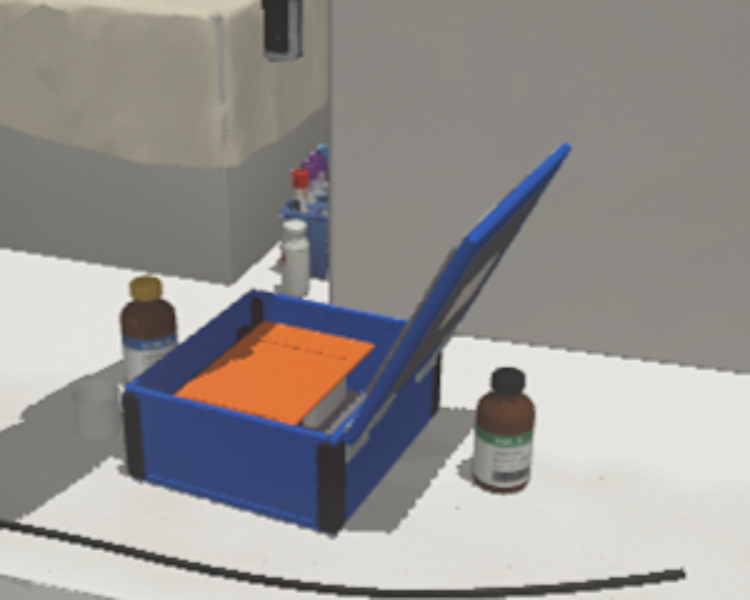

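Emit:
move_arm --plan '[[[0, 0, 0, -0.03, 0, -0.03, 0], [0, 0, 0, -0.08, 0, -0.04, 0], [0, 0, 0, -0.135, 0, -0.04, 0], [0, 0, 0, -0.185, 0, -0.04, 0], [0, 0, 0, -0.215, 0, -0.03, 0]]]'

```text
time: 6.25
eef_pos: [0.4746, -0.2689, 0.3177]
tcp_rot: [0.752, 0.66, -0.002, 0.0]
contact_force: [0.6, 0.4, 0.0]
opening: -0.003
```

```bash
python3 -c "
from h import *
import cv2
go([.215,0,.2],[.18,0,.2],[.15,0,.2])
for n in('side','top'): 
  im=read_camera(n)[:,:,::-1]; cv2.imwrite(f'pics/{n}5.png',cv2.resize(im[100:340,200:500],None,fx=2.5,fy=2.5))
"
```

```text
t 6.25 case-frame tcp [0.218  0.0015 0.3177] F [0.6 0.4 0. ]
turn [-0.1  0.2 -0.2]
[0.215, 0, 0.2] [ 0.0033 -0.0012  0.1177]
[0.18, 0, 0.2] [ 0.0383 -0.0014  0.1176]
[0.15, 0, 0.2] [ 0.0683 -0.0014  0.1175]
```

View pics/side5.png

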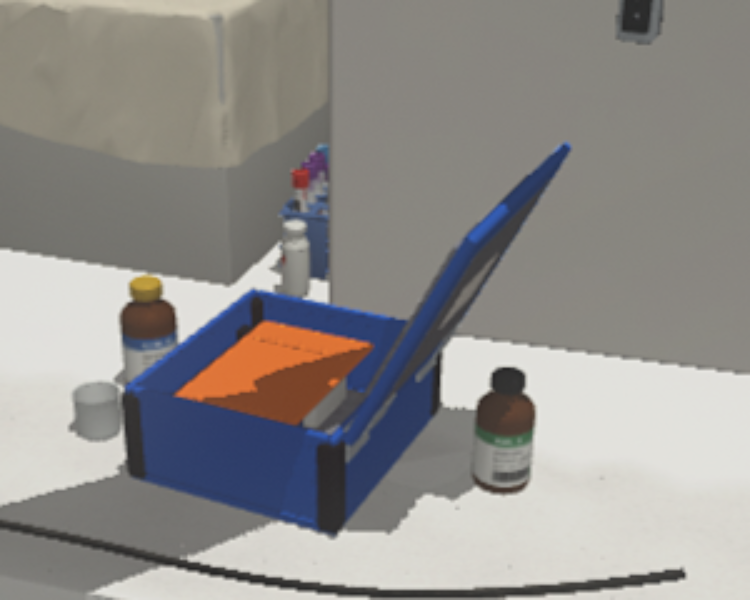

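View pics/top5.png

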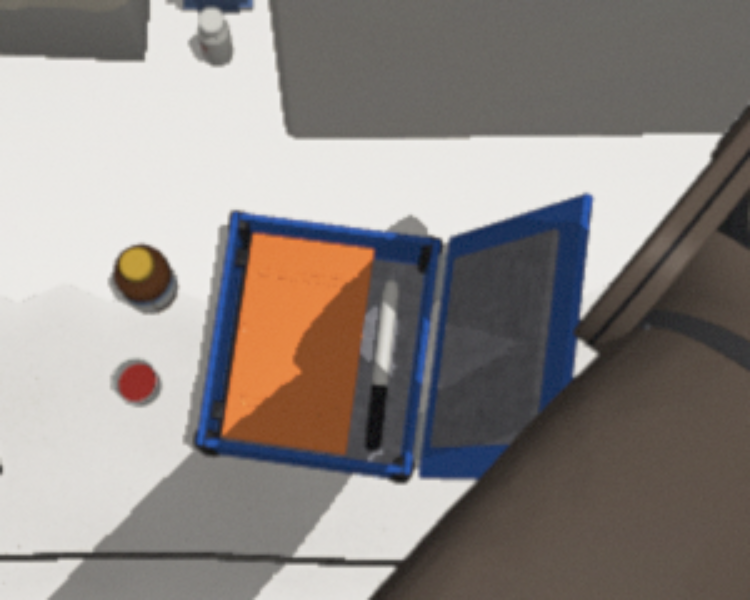

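Emit:
move_arm --plan '[[[0, 0, 0, 0.002, -0.001, 0.05, 0], [0, 0, 0, 0.002, -0.001, 0.095, 0], [0, 0, 0, 0.002, -0.001, 0.113, 0], [0, 0, 0, 0.015, -0.001, 0.113, 0], [0, 0, 0, 0.03, -0.001, 0.113, 0]]]'

```text
time: 6.98
eef_pos: [0.4772, -0.2384, 0.2045]
tcp_rot: [0.752, 0.659, -0.002, -0.001]
contact_force: [-0.4, 0.4, 0.3]
opening: 0.003
```

```bash
python3 -c "
from h import *
import cv2
go([.18,0,.205],[.1035,0,.205])
for n in('side','top'): 
  im=read_camera(n)[:,:,::-1]; cv2.imwrite(f'pics/{n}6.png',cv2.resize(im[100:340,200:500],None,fx=2.5,fy=2.5))
"
```

```text
t 6.97 case-frame tcp [1.873e-01 2.000e-04 2.045e-01] F [-0.4  0.4  0.3]
turn [-0.2  0.1 -0.3]
[0.18, 0, 0.205] [ 0.0073 -0.0003 -0.0005]
[0.1035, 0, 0.205] [ 0.0838 -0.0007 -0.0007]
```

View pics/side6.png

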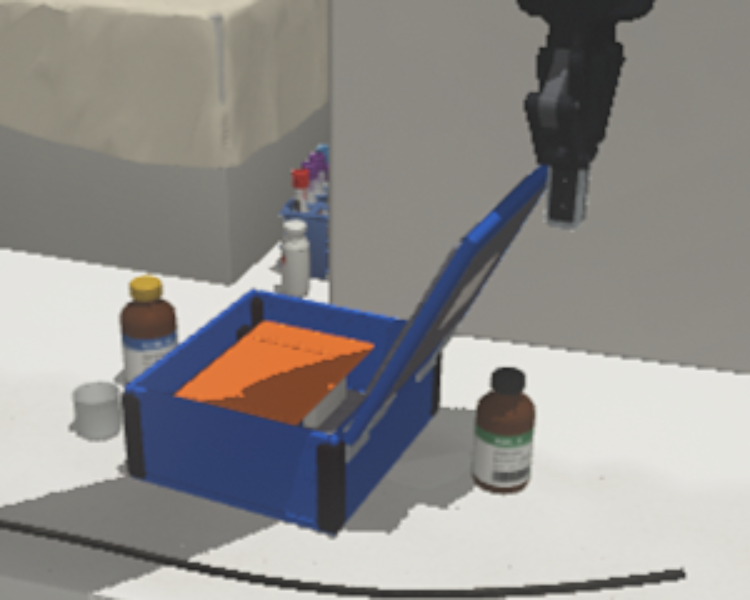

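Emit:
move_arm --plan '[[[0, 0, 0, 0.016, 0, 0, 0], [0, 0, 0, 0.032, 0, 0, 0], [0, 0, 0, 0.048, 0, 0, 0], [0, 0, 0, 0.064, 0, 0, 0], [0, 0, 0, 0.08, 0, 0, 0]]]'

```text
time: 7.7
eef_pos: [0.4884, -0.1578, 0.2068]
tcp_rot: [0.751, 0.66, -0.002, 0.001]
contact_force: [-1.6, -2.2, 11.2]
opening: 0.0
```

```bash
python3 -c "
from h import *
import cv2
go([.0684,0,.2036],[.032,0,.19],[.0011,0,.166],[-.0214,0,.1344])
for n in('side','top'): 
  im=read_camera(n)[:,:,::-1]; cv2.imwrite(f'pics/{n}7.png',cv2.resize(im[100:340,200:500],None,fx=2.5,fy=2.5))
"
```

```text
t 7.7 case-frame tcp [0.106  0.0011 0.2068] F [-1.6 -2.2 11.2]
turn [-0.1  0.2 -0.1]
[0.0684, 0, 0.2036] [ 0.0376 -0.0012  0.003 ]
[0.032, 0, 0.19] [ 0.0741 -0.0013  0.0165]
[0.0011, 0, 0.166] [ 0.1051 -0.0013  0.0404]
[-0.0214, 0, 0.1344] [ 0.1277 -0.0013  0.0719]
```

View pics/side7.png

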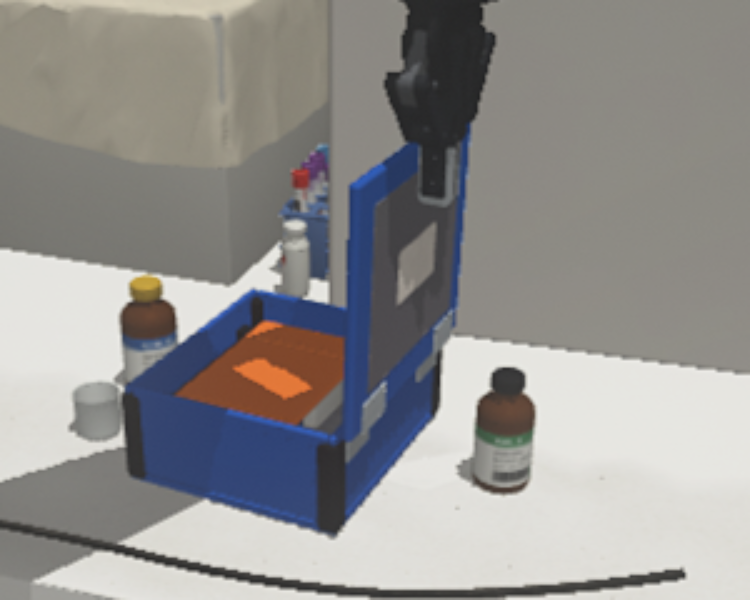

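Emit:
move_arm --plan '[[[0, 0, 0, 0.008, -0.001, -0.008, 0], [0, 0, 0, 0.022, -0.001, -0.008, 0], [0, 0, 0, 0.037, -0.001, -0.004, 0], [0, 0, 0, 0.051, -0.001, 0.001, 0], [0, 0, 0, 0.064, -0.001, 0.008, 0]]]'

```text
time: 8.43
eef_pos: [0.4962, -0.0914, 0.1984]
tcp_rot: [0.751, 0.66, -0.0, 0.0]
contact_force: [1.1, -1.7, 2.8]
opening: 0.0
```

```bash
python3 -c "
from h import *
import cv2
go([.032,0,.19],[.0011,0,.166],[-.0214,0,.1344])
for n in('side',): 
  im=read_camera(n)[:,:,::-1]; cv2.imwrite(f'pics/{n}8.png',cv2.resize(im[100:340,200:500],None,fx=2.5,fy=2.5))
"
```

```text
t 8.43 case-frame tcp [0.0392 0.0004 0.1984] F [ 1.1 -1.7  2.8]
turn [-0.   0.  -0.1]
[0.032, 0, 0.19] [ 0.0072 -0.0004  0.0084]
[0.0011, 0, 0.166] [ 0.0381 -0.0005  0.0323]
[-0.0214, 0, 0.1344] [ 0.0606 -0.0005  0.0639]
```

View pics/side8.png

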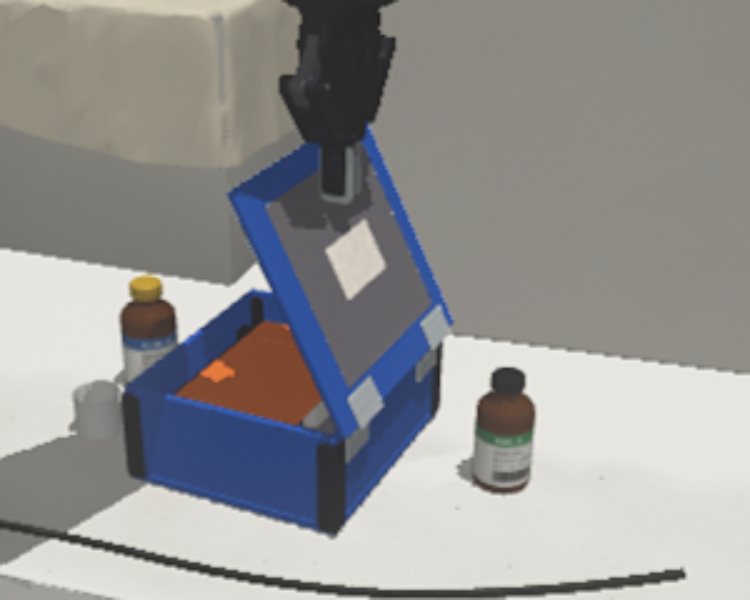

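Emit:
move_arm --plan '[[[0, 0, 0, 0.013, 0, 0.011, 0], [0, 0, 0, 0.026, 0, 0.021, 0], [0, 0, 0, 0.038, 0, 0.032, 0], [0, 0, 0, 0.05, 0, 0.047, 0], [0, 0, 0, 0.06, 0, 0.063, 0]]]'

```text
time: 9.1
eef_pos: [0.503, -0.0296, 0.1328]
tcp_rot: [0.751, 0.661, -0.001, -0.001]
contact_force: [1.1, -1.5, 1.0]
opening: 0.002
```

```bash
python3 -c "
from h import *
go([-.0307,0,.11],[-.036,0,.0845])
"
```

```text
t 9.1 case-frame tcp [-0.023  -0.0006  0.1328] F [ 1.1 -1.5  1. ]
turn [-0.2 -0.1 -0. ]
[-0.0307, 0, 0.11] [0.0077 0.0007 0.0228]
[-0.036, 0, 0.0845] [0.0129 0.0007 0.0483]
```

Emit:
move_arm --plan '[[[0, 0, 0, 0.006, 0, 0.014, 0], [0, 0, 0, 0.01, 0, 0.027, 0], [0, 0, 0, 0.013, 0, 0.039, 0], [0, 0, 0, 0.014, 0, 0.046, 0], [0, 0, 0, 0.014, 0, 0.05, 0]]]'

```text
time: 9.72
eef_pos: [0.5043, -0.0155, 0.0838]
tcp_rot: [0.751, 0.661, -0.001, -0.003]
contact_force: [-9.5, 1.6, 21.9]
opening: 0.004
```

```bash
python3 -c "
from h import *
import cv2
go([-.036,0,.0845])
for n in('side',): 
  im=read_camera(n)[:,:,::-1]; cv2.imwrite(f'pics/{n}9.png',cv2.resize(im[100:340,200:500],None,fx=2.5,fy=2.5))
"
```

```text
t 9.72 case-frame tcp [-0.0372 -0.0012  0.0838] F [-9.5  1.6 21.9]
turn [-0.3 -0.1 -0. ]
[-0.036, 0, 0.0845] [-0.0012  0.0012 -0.0007]
```

View pics/side9.png

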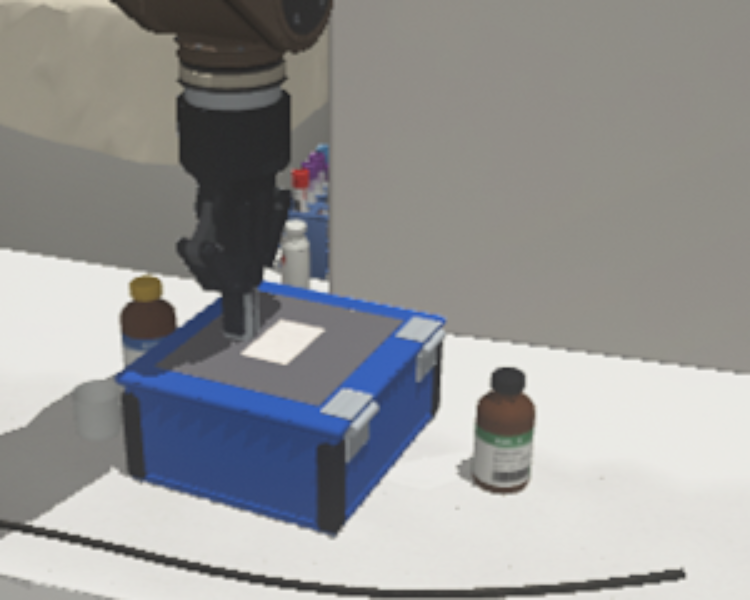

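Lid is shut, 22 N on it. Hold briefly, then lift straight up.

Emit:
move_arm --plan '[[[0, 0, 0, 0, 0, 0.001, 0], [0, 0, 0, 0, 0, 0.001, 0], [0, 0, 0, 0, 0, -0.03, 0], [0, 0, 0, 0, 0, -0.09, 0], [0, 0, 0, 0, 0, -0.15, 0]]]'

```text
time: 10.4
eef_pos: [0.5045, -0.0157, 0.235]
tcp_rot: [0.751, 0.66, -0.002, -0.004]
contact_force: [1.8, 0.2, 0.9]
opening: 0.002
```

Emit:
move_arm --plan '[[[0, 0, 0, 0, 0, -0.03, 0], [0, 0, 0, 0, 0, -0.05, 0], [0, 0, 0, 0, 0, -0.05, 0], [0, 0, 0, 0, 0, -0.05, 0], [0, 0, 0, 0, 0, -0.05, 0]]]'

```text
time: 11.02
eef_pos: [0.5041, -0.0157, 0.2832]
tcp_rot: [0.751, 0.66, -0.003, -0.005]
contact_force: [-0.5, 0.8, 0.1]
opening: -0.003
```

```bash
python3 -c "
from h import *
import cv2
go()
for n in('side','top'): 
  im=read_camera(n)[:,:,::-1]; cv2.imwrite(f'pics/{n}10.png',cv2.resize(im[100:340,200:500],None,fx=2.5,fy=2.5))
  for q in('lid_edge','brown_bottle','cup','small_bottle'): print(n,q,[(d['centre'],d['p']) for d in pinpoint(n,q)[:1]], proj(n,pts(PC+[0,0])['lid_edge']))
"
```

```text
t 11.03 case-frame tcp [-0.0369 -0.0013  0.2832] F [-0.5  0.8  0.1]
turn [-0.6 -0.1 -0. ]
side lid_edge [] [272.92513445 231.84810667]
side brown_bottle [([264.3, 253.7], 0.8)] [272.92513445 231.84810667]
side cup [([237.6, 270.8], 0.71)] [272.92513445 231.84810667]
side small_bottle [([398.1, 290.9], 0.61)] [272.92513445 231.84810667]
top lid_edge [] [282.3630863  230.66049972]
top brown_bottle [([261.9, 216.8], 0.67)] [282.3630863  230.66049972]
top cup [] [282.3630863  230.66049972]
top small_bottle [([406.3, 240.6], 0.88)] [282.3630863  230.66049972]
```

View pics/side10.png

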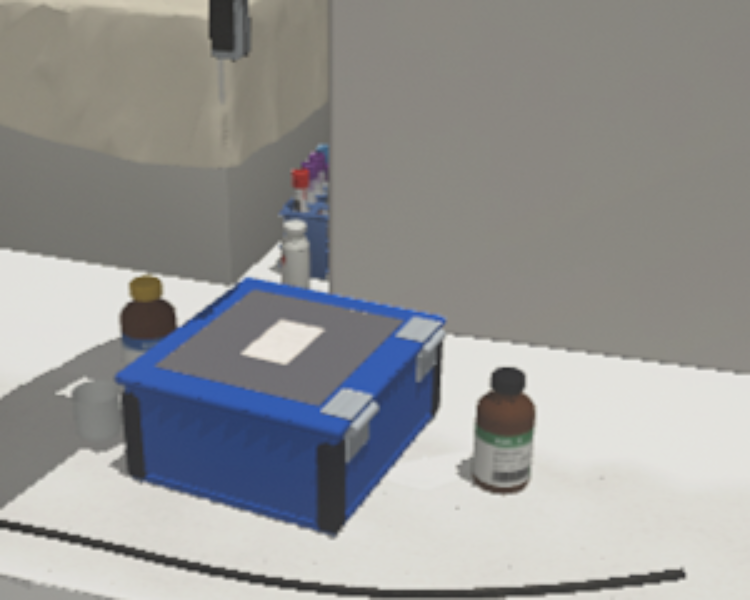

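View pics/top10.png

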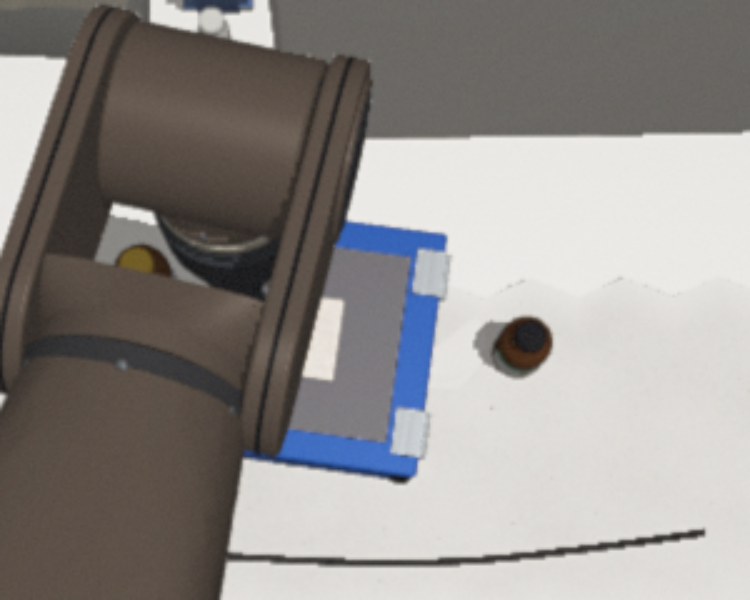

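Lid sits flat on the rim, unchanged after release; bottles and cup are where they were, and the hand is 200 mm above.

```bash
python3 -c "
from plant import *
print(ticket.sign_off())"
```

```text
the job is handed in; nothing more can be done
None
```

I pushed the orange flap flat first, with the closed fingertips on its outer face. Then I swung the lid over from its outer side and pressed it shut, lifted the hand straight up and handed the job in at about 11 s of the 58 s.

**Flap:** the fingertips stopped at 54 mm on it, pressing with about 28 N (flat is 55 mm). The picture afterwards showed it lying flat with the lid still open.

**Lid:** the fingertips stopped at 84 mm on it, pressing with about 22 N, which matches the shut height. The side picture after letting go showed it flat on the rim.

**Surroundings:** in the side view the two bottles and the cup were within about 3 pixels of where they started, all upright. The hand was about 200 mm above the lid, with no contact force.

**What the last checks could not confirm:**
- The networks did not report the lid's free edge in either camera, so the lid being shut rests on the fingertip height and the picture.
- The cup was not found in the final top view because the arm was in the way. It did show in the side view.
- With the lid shut, the boxes and pen could not be seen. They looked undisturbed in the pictures taken while it was still open.
- The flap edge found in the image lay 3 to 4 pixels from where I expected it. That is similar to the error of my first fit, so I did not treat it as a fault.

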